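# Arm the high-voltage supply by its guarded toggle

## Task

Switch on the high-voltage supply at its guarded switch: lift the hinged guard cover and swing it fully back, flip the toggle beneath it all the way to the rear (towards the hinge), then close the guard cover completely over it again. Leave the uncovered toggle on the smaller box alone and do not disturb the beakers and the bottle standing near.

Things in the scene. Friction and masses are not known exactly. Their poses are not given: they have to be found in the camera images.
- supply: White high-voltage supply, a fixed box 170 mm (its x) by 140 mm (its y) by 60 mm high with a flat panel on top, on the work surface; it is the one that carries the guard cover. Origin: centre of its underside. Its -x side (front, with two sockets and a dark display) faces the robot, turned by up to 0.3 rad; its z is up.
- guard (a joint): Hinge of the guard cover, rad. 0 = closed flat over the toggle, grows as the front of the cover is lifted up and over to the rear, 2.3 = fully back against its stop. The cover is stiff and stays wherever it is left (about 1.5 N at the knob moves it). It may stand slightly ajar at the start (up to 0.12).
- guard_knob (a point): Centre of the guard's lift knob: a barrel 14 mm wide (along supply's y, flat ends 10 mm across), 16 mm in diameter, on an 8 mm wide stalk, 22 mm ahead of the cover's front wall and 112 mm from the hinge line; level with the hinge when shut. Gripped by its ends it can turn between the pads. The cover is a grey hood 90 mm long, 44 mm wide, its front wall reaching 36 mm below the hinge line.
- guard_hinge (a point): Middle of the guard's hinge line, 50 mm behind (supply's +x) the supply's centre and 102 mm above the work surface; the hinge line runs along the supply's y. Two lugs up to 22 mm either side carry it.
- toggle (a joint): Toggle under the guard cover, rad. 0 = off, leaning 0.4 rad to the front (supply's -x, away from the hinge); 0.8 = on, leaning 0.4 rad to the rear (+x, towards the hinge), against its stop. It has friction and stays where it is left; about 2 N at the tip moves it. Nothing is beside it once the cover is back.
- toggle_tip (a point): Near the top of the steel toggle lever under the cover, 36 mm from its pivot, which is 62 mm above the work surface at the supply's centre (x = y = 0). The lever is 11 mm across here, 7 mm lower down, and ends 6 mm beyond; it swings in the supply's x-z plane. The panel is at 60 mm height, a collar round the pivot rises to 65 mm.
- small_box: Smaller white fixed switch box, 120 by 100 by 60 mm, with an uncovered toggle on top; not part of the job. Origin: centre of its underside. It may stand left or right of the supply.
- bare_toggle_tip (a point): Top of the uncovered steel toggle on the small box, about 95 mm above the work surface; to be left alone.
- glass_beaker: small clear glass beaker, 48 mm across, 53 mm high, loose, standing upright near the work; to be left standing where it is. Origin: centre of its underside.
- small_bottle: small white plastic bottle with a screw cap, 42 mm across, 80 mm high, loose, standing upright near the work; to be left standing where it is. Origin: centre of its underside.
- plastic_beaker: grey-white plastic beaker, 76 mm across, 99 mm high, loose, standing upright near the work; to be left standing where it is. Origin: centre of its underside.

How it is judged:
On the way, in this order (a step that is already met when the one before it is completed fails the run):
1. the guard cover is swung back (over 1.8 rad) with the toggle still off (value of joint guard above 1.8 rad and value of joint toggle below 0.4 rad), for 0.2 s.
2. the toggle is over to the rear while the cover is up (value of joint toggle above 0.68 rad and value of joint guard above 1.2 rad), for 0.2 s.
At the end, for the whole second after the job is handed in: The guard cover is closed (under 0.07 rad from shut, about 8 mm at the knob) and still, and the toggle beneath it is on (over 0.68 of its 0.8 rad) (value of joint guard below 0.07 rad and value of joint toggle above 0.68 rad and velocity of joint guard between -0.05 and 0.05 rad/s); the robot touches nothing.
It fails at once if the uncovered toggle of the small box is moved by more than 6 mm (distance of bare_toggle_tip from where it was at the start of the episode above 0.006 m).
It fails at once if the glass beaker is pushed more than 25 mm or tipped (distance of glass_beaker from where it was at the start of the episode above 0.025 m or angle between glass_beaker's own z axis and vertical above 0.35 rad).
It fails at once if the small bottle is pushed more than 25 mm or tipped (distance of small_bottle from where it was at the start of the episode above 0.025 m or angle between small_bottle's own z axis and vertical above 0.35 rad).
It fails at once if the plastic beaker is pushed more than 25 mm or tipped (distance of plastic_beaker from where it was at the start of the episode above 0.025 m or angle between plastic_beaker's own z axis and vertical above 0.35 rad).
It also fails if it takes over 64 s, if anything falls off the work surface, if the arm or the gripper's body presses on something with over 40 N, if the wrist force passes 120 N, or if a joint passes its speed limit or range.

## Robot

A 7-joint arm with a two-finger parallel gripper is mounted at the origin on a cart in front of the work surface, level with it; the furniture and walls round the work are solid. World frame = base frame: x ahead of the robot, y to its left, z up, the work surface at z = 0. Lengths are in m, angles in rad, forces in N, time in s.
With the tool pointing down it reaches from about 0.425 to 0.875 m from the base axis. Payload 4.7 kg.
Tool frame: the origin (TCP) lies between the finger pads; the fingertips stand 14 mm ahead of it and the grasp point (between the pads) lies 5 mm behind it; z points along the fingers, y is the line along which they close (so a half turn about z gives the same grasp; the last joint's range is limited). The gripper opens to 87 mm and grips with 3 to 60 N. Pads are 19 mm wide; open, the fingers measure 117 mm over their backs; the gripper's body (75 mm by 190 mm) begins 51 mm behind the grasp point.
Start: joints at [1.361, 0.321, -0.07, 1.45, 0.023, 1.371, -0.057], TCP at [0.144, -0.634, 0.237] pointing down, gripper open.
Joint ranges: [-2.86, 2.86], [-0.3, 2.09], [-1.38, 1.24], [0.06, 2.45], [-1.56, 4.7], [0.09, 2.05], [-2.69, 2.69]. Speed limits (rad/s): [2.57, 2.57, 3.14, 3.14, 3.14, 3.14, 3.14].

## Interface

Orientations are given as a rotation vector (axis times angle).
In Python, from bench import get_state, get_image, camera_params, close_job gives the robot as it stands. The module is installed in compiled form; this text tells all that it offers.
- The arm moves only by the tool arm_command, never from a script. Its argument "motion" is a list of rows, each a list of 5 numbers: the finger opening in mm, from 0 to 87, then the shift along the tool's x, y, z in mm, then the turn about the tool's z in degrees. In form: [[gripper, x, y, z, spin], ...]. A call has 1 to 5 rows; each row is the pose to reach, as a shift and turn from the pose commanded when the call began, along the tool's axes at that moment; what a row does not reach only later rows make up. A row lasts 1/12 s, in which the tool goes at most 41.7 mm and 7.16 degrees, less where a joint would pass 70% of its speed; a pose out of reach is approached as far as the arm can. A call with a gripper value outside its range is refused whole. The fingers move at their own pace and stop on an object; "newtons" is the grip in N (left out, the last holds). Time passes only in rows, so rows that repeat a pose let the fingers close. It gives the time, the measured TCP pose, the force, the opening and the grip force at its end, in the units of the state.
- get_state(): the state, without advancing time (a new reading comes with each control period).
- get_image(name): name is "scene" or "top"; returns (picture, depth): 400x640x3 uint8, red, green, blue; 400x640 float32, m along the optical axis (not along the pixel's ray), 0 where there is no reading.
- camera_params(name): a dict with "intrinsics" (3x3 intrinsics, pixels), "extrinsics" (4x4, takes a point from camera to world coordinates). Camera axes: x right, y down, z forward; pixel columns grow to the right and rows downward; lengths in m; the calibration is good to about 2 mm. A picture is of the moment at which its call begins. camera_params takes no time and is no camera call.
- close_job(): hands the job in; it is judged then, once.
The state is a dict: "time": time; "joint_positions": joint angles; "qd": joint speeds; "joint_torque": joint torques, N m; "position": TCP position; "tool_rot": TCP orientation; "ft_force": force on the tool from outside, world axes, zero at the start; "torque": the same for the moment, N m; "grip_width": opening from 0.0 (shut) to 1.0 (fully open); "grip_force": force on a finger pad.
Only numpy, scipy, OpenCV 4.12 (cv2) and the standard library are available. Lean on these libraries where they do the work, as an engineer would, in place of code of your own. Each camera call takes 0.05 s, during which the arm holds its last target. There are 200 camera calls.

## Working session

There is one attempt and no reset: what is moved stays moved. The work goes in short steps, Python scripts to look and compute and a tool call to move; the robot and the scene stay as the last step left them, time stands still between calls to the robot, and variables do not carry over. Pictures are saved under pics/ and viewed, at most 10 in all, crops included, and the job is handed in when it is done.

Besides the shell and the picture viewer there is one more tool, called after "Request:" by a JSON object that holds its "api" and its "payload", one argument or row to a line. arm_command: Moves the arm, as the interface text tells. Its arguments: {"type":"object","properties":{"motion":{"type":"array"},"newtons":{"type":"number"}},"required":["motion"]}

```bash
mkdir -p pics
python3 - <<'E'
from bench import *
import cv2,numpy as np
for n in("scene","top"):
    im,d=get_image(n);cv2.imwrite(f"pics/{n}0.png",im[:,:,::-1]);np.save(f"{n}0.npy",d)
    p=camera_params(n);print(n,p["intrinsics"],p["extrinsics"])
s=get_state();print(s["time"],s["position"],s["tool_rot"],s["grip_width"])
E
```

```text
scene [[397.02413452   0.         315.98141723]
 [  0.         397.02413452 199.68361271]
 [  0.           0.           1.        ]] [[-0.87345567 -0.20500541  0.44164236  0.14646339]
 [-0.48645132  0.32832763 -0.80967035  0.5961378 ]
 [ 0.02098341 -0.92204867 -0.38650478  0.4344611 ]
 [ 0.          0.          0.          1.        ]]
top [[420.5453392    0.         312.06342658]
 [  0.         420.5453392  192.6745547 ]
 [  0.           0.           1.        ]] [[-0.00916774 -0.99514     0.09804248  0.44658551]
 [-0.9999242   0.00831737 -0.00907875 -0.08111081]
 [ 0.00821917 -0.09811828 -0.99514082  1.14092571]
 [ 0.          0.          0.          1.        ]]
0.1 [ 0.14411014 -0.63333562  0.23556331] [-3.12024549e+00 -3.50597097e-01  4.32221253e-04] 1.0021991272317892
```

View pics/scene0.png

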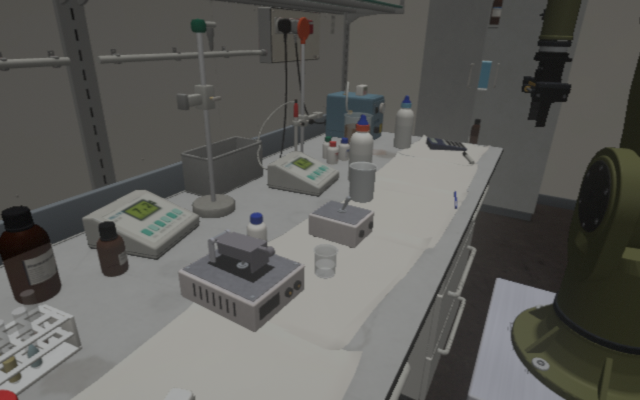

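View pics/top0.png

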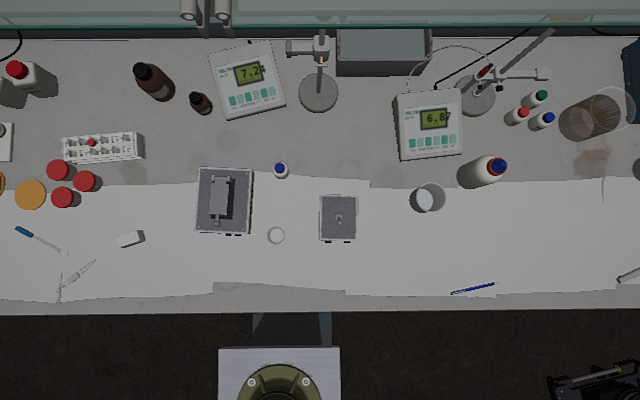

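The top view shows the supply at about (224,200), with its knob at about (216,223). The bottle is at (281,170), the glass beaker at (276,235), the small box at (339,218) and the plastic beaker at (428,198). Next I'll measure these from depth.

```bash
cat > h.py <<'E'
from bench import *
import numpy as np,cv2
def cloud(n,d):
    p=camera_params(n);K=p["intrinsics"];T=p["extrinsics"]
    v,u=np.mgrid[:400,:640]
    P=np.stack([(u-K[0,2])/K[0,0]*d,(v-K[1,2])/K[1,1]*d,d],-1)@T[:3,:3].T+T[:3,3]
    P[d<=0]=np.nan
    return P
def proj(n,w):
    p=camera_params(n);c=np.linalg.inv(p["extrinsics"])@np.r_[w,1];q=p["intrinsics"]@c[:3];return q[:2]/q[2]
E
python3 - <<'E'
from h import *
P=cloud("top",np.load("top0.npy"))
def box(r,z0,z1):
    Q=P[r[1]:r[3],r[0]:r[2]].reshape(-1,3);Q=Q[(Q[:,2]>z0)&(Q[:,2]<z1)]
    return Q
for nm,r,z0,z1 in[("supply",(185,155,260,245),.05,.13),("panel",(185,155,260,245),.055,.067),("guard",(185,155,260,245),.08,.14),("small",(310,185,365,250),.05,.07),("baretog",(310,185,365,250),.075,.12),("bottle",(265,155,295,185),.03,.1),("glass",(262,222,290,248),.02,.08),("plastic",(405,175,450,220),.07,.12)]:
    Q=box(r,z0,z1);(c,s,a)=cv2.minAreaRect((Q[:,:2]*1000).astype(np.float32))
    print(nm,len(Q),np.round(c),np.round(s),round(a,1),Q[:,2].min().round(3),Q[:,2].max().round(3),np.median(Q[:,2]).round(3))
# scene camera estimate of the guard
S=cloud("scene",np.load("scene0.npy"));Q=S[225:325,175:310].reshape(-1,3)
for nm,z0,z1 in(("panel",.05,.067),("guard",.08,.14)):
    q=Q[(Q[:,2]>z0)&(Q[:,2]<z1)];q=q[q[:,1]<.35];(c,s,a)=cv2.minAreaRect((q[:,:2]*1000).astype(np.float32));print("scene",nm,len(q),np.round(c),np.round(s),round(a,1),q[:,2].max())
E
python3 - <<'E'
import cv2
a=cv2.imread('pics/scene0.png')[205:335,165:315];b=cv2.imread('pics/top0.png')[155:250,180:300]
a=cv2.resize(a,(440,380),interpolation=cv2.INTER_CUBIC);b=cv2.resize(b,(360,380*1),interpolation=cv2.INTER_CUBIC)
cv2.imwrite('pics/c0.png',cv2.hconcat([a,b]))
E
```

```text
supply 3547 [537. 139.] [141. 170.] 86.7 0.05 0.12 0.061
panel 2674 [537. 138.] [140. 170.] 86.9 0.055 0.067 0.061
guard 807 [531. 139.] [ 45. 126.] 86.6 0.081 0.12 0.11
small 1770 [ 490. -159.] [101. 119.] 88.7 0.051 0.07 0.06
baretog 23 [ 479. -158.] [ 8. 16.] 86.3 0.079 0.103 0.098
bottle 218 [618.  -9.] [39. 42.] 88.6 0.03 0.085 0.06
glass 239 [445.   4.] [44. 46.] 89.1 0.02 0.058 0.024
plastic 282 [ 537. -389.] [74. 73.] 89.8 0.07 0.104 0.093
scene panel 4067 [546.  98.] [227. 193.] 87.0 0.06699458869252223
scene guard 1483 [532. 141.] [ 47. 128.] 86.5 0.11860244277162896
```

View pics/c0.png

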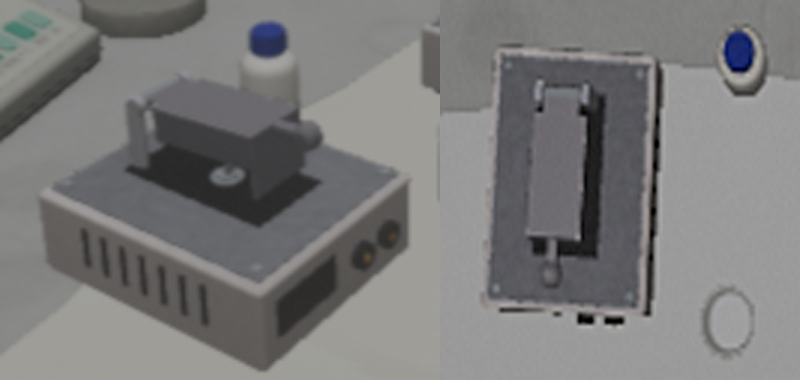

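```bash
cat >> h.py <<'E'
from scipy.spatial.transform import Rotation as R
C=np.array([537,138.5,0]);YAW=np.radians(-3.3)
B=R.from_euler('z',YAW).as_matrix()
def loc(P): return (P*1000-C)@B
def wor(l): return C+B@np.array(l,float)
def plan(*targets,rows=5):
    """shifts (mm) in tool axes from the current pose to world targets (mm), and spin to align"""
    s=get_state();M=R.from_rotvec(s["tool_rot"]).as_matrix()
    yaw=np.arctan2(M[1,0],M[0,0]);print("t",s["time"],"tcp",(s["position"]*1000).round(1),"yaw",np.degrees(yaw).round(2),"spin to align",np.degrees(yaw-YAW).round(2),"F",np.round(s["ft_force"],1),"w",round(s["grip_width"]*87,1))
    for t in targets: print("world",np.round(t,1),"shift",(M.T@(t-s["position"]*1000)).round(1))
E
python3 - <<'E'
from h import *
for n in("top","scene"):
    L=loc(cloud(n,np.load(n+"0.npy"))).reshape(-1,3)
    L=L[(abs(L[:,0])<100)&(abs(L[:,1])<80)]
    k=L[(L[:,2]>85)&(L[:,0]<-53)&(L[:,0]>-85)]
    print(n,"knob n",len(k),k.min(0).round(1),k.max(0).round(1),np.median(k,0).round(1))
    for a,b in((-40,-30),(-10,0),(20,30)):
        h=L[(L[:,2]>95)&(L[:,0]>a)&(L[:,0]<b)];print(" hood",a,np.median(h,0).round(1),h[:,1].min().round(1),h[:,1].max().round(1))
    q=L[(abs(L[:,2]-60)<5)];print(" panel",np.percentile(q,[.5,99.5],axis=0).round(1).tolist())
M=R.from_rotvec(get_state()["tool_rot"]).as_matrix();print(M.round(3).tolist())
plan(np.array([450,-500,260.]),np.array([450,0,260.]),wor([-62,0,180]))
E
```

```text
top knob n 40 [-69.   -6.4 105.3] [-53.8   6.6 119.8] [-61.6  -0.7 115.6]
 hood -40 [-35.2  -0.2 112.3] -22.3 22.0
 hood -10 [ -4.9  -0.4 109.7] -22.3 22.0
 hood 20 [ 24.9  -1.1 108.2] -22.3 22.3
 panel [[-83.7, -69.3, 55.2], [83.3, 68.9, 64.7]]
scene knob n 90 [-69.5  -3.5 105. ] [-54.1  10.4 118.6] [-63.8   6.1 113.5]
 hood -40 [-37.7  10.  108.2] -21.1 26.1
 hood -10 [ -5.2  12.7 110.8] -19.1 25.1
 hood 20 [ 25.2  15.1 108.7] -19.8 25.5
 panel [[-83.8, -61.6, 55.2], [80.8, 72.1, 64.3]]
[[0.975, 0.222, -0.0], [0.222, -0.975, 0.002], [-0.0, -0.002, -1.0]]
t 0.1 tcp [ 144.1 -633.3  235.6] yaw 12.82 spin to align 16.12 F [ 0.  -0.2  1.1] w 87.2
world [ 450. -500.  260.] shift [327.9 -62.2 -24.4]
world [450.   0. 260.] shift [ 438.8 -549.7  -23.5]
world [475.1 142.1 180. ] shift [ 494.8 -682.5   56.7]
```

Request:
{"api": "arm_command", "payload": {
  "motion": [
    [87,40,-7,-5,5],
    [87,78,-14,-10,10],
    [87,116,-21,-15,16],
    [87,154,-28,-18,16],
    [87,192,-35,-20,16]
  ]
}}

```text
time: 0.52
position: [0.3252, -0.5561, 0.2567]
tool_rot: [3.14, -0.088, -0.0]
ft_force: [0.3, -0.2, -0.9]
grip_width: 0.998
grip_force: 0.0
```

Run:
```python
from h import *
plan(np.array([430,-480,260.]),np.array([450,0,260.]),wor([-62,0,180]))
print(get_state()["joint_positions"])
```

```text
t 0.5167 tcp [ 325.2 -556.1  256.7] yaw -3.21 spin to align 0.09 F [ 0.3 -0.2 -0.9] w 86.9
world [ 430. -480.  260.] shift [100.4 -81.8  -3.3]
world [450.   0. 260.] shift [  93.5 -562.2   -3.4]
world [475.1 142.1 180. ] shift [ 110.7 -705.4   76.6]
[ 1.10579837  0.30357259 -0.13370163  1.43460037  0.0405163   1.40608561
 -0.6552907 ]
```

Request:
{"api": "arm_command", "payload": {
  "motion": [
    [87,25,-25,-2,0],
    [87,50,-52,-3,0],
    [87,70,-85,-3,0],
    [87,85,-122,-3,0],
    [87,95,-160,-3,0]
  ]
}}

```text
time: 0.93
position: [0.4289, -0.4004, 0.2587]
tool_rot: [-3.139, 0.085, 0.0]
ft_force: [0.4, 1.0, 0.3]
grip_width: 1.0
grip_force: 0.0
```

Request:
{"api": "arm_command", "payload": {
  "motion": [
    [87,3,-40,0,0],
    [87,6,-80,0,0],
    [87,9,-120,0,0],
    [87,12,-160,0,0],
    [87,14,-200,0,0]
  ]
}}

```text
time: 1.35
position: [0.4522, -0.2016, 0.2592]
tool_rot: [3.14, -0.087, -0.001]
ft_force: [1.2, 0.2, -0.1]
grip_width: 0.999
grip_force: 0.0
```

Request:
{"api": "arm_command", "payload": {
  "motion": [
    [87,0,-40,0,0],
    [87,0,-80,0,0],
    [87,0,-120,0,0],
    [87,0,-160,0,0],
    [87,0,-200,0,0]
  ]
}}

```text
time: 1.77
position: [0.463, -0.0021, 0.2593]
tool_rot: [3.14, -0.087, -0.0]
ft_force: [0.5, -1.2, -0.3]
grip_width: 1.002
grip_force: 0.0
```

Run:
```python
from h import *
plan(wor([-62,0,180]),wor([-62,0,120]))
```

```text
t 1.7667 tcp [463.   -2.1 259.3] yaw -3.19 spin to align 0.11 F [ 0.5 -1.2 -0.3] w 87.2
world [475.1 142.1 180. ] shift [   4.1 -144.7   79.2]
world [475.1 142.1 120. ] shift [   4.1 -144.7  139.2]
```

Request:
{"api": "arm_command", "payload": {
  "motion": [
    [87,2,-40,10,0],
    [87,4,-80,25,0],
    [87,4,-118,45,0],
    [87,4,-145,65,0],
    [87,4,-145,80,0]
  ]
}}

```text
time: 2.18
position: [0.4738, 0.1481, 0.1783]
tool_rot: [-3.137, 0.072, 0.001]
ft_force: [0.6, -0.4, 0.1]
grip_width: 0.998
grip_force: 0.0
```

Request:
{"api": "arm_command", "payload": {
  "motion": [
    [60,0,0,20,0],
    [50,0,0,45,0],
    [40,0,0,60,0],
    [35,0,0,69,0],
    [30,0,0,69,0]
  ]
}}

```text
time: 2.6
position: [0.4739, 0.1401, 0.1085]
tool_rot: [3.14, -0.087, -0.007]
ft_force: [-0.1, 0.4, 0.3]
grip_width: 0.706
grip_force: 0.0
```

Run:
```python
from h import *
plan(wor([-62,0,110]))
for n in("top","scene"):
    im,d=get_image(n);cv2.imwrite(f"pics/{n}1.png",im[:,:,::-1]);np.save(n+"1.npy",d)
a=cv2.imread('pics/scene1.png')[190:330,165:325];b=cv2.imread('pics/top1.png')[155:250,180:300]
cv2.imwrite('pics/c1.png',cv2.hconcat([cv2.resize(a,(440,380)),cv2.resize(b,(360,380))]))
```

```text
t 2.6 tcp [473.9 140.1 108.5] yaw -3.17 spin to align 0.13 F [-0.1  0.4  0.3] w 61.5
world [475.1 142.1 110. ] shift [ 1.1 -2.  -1.5]
```

View pics/c1.png

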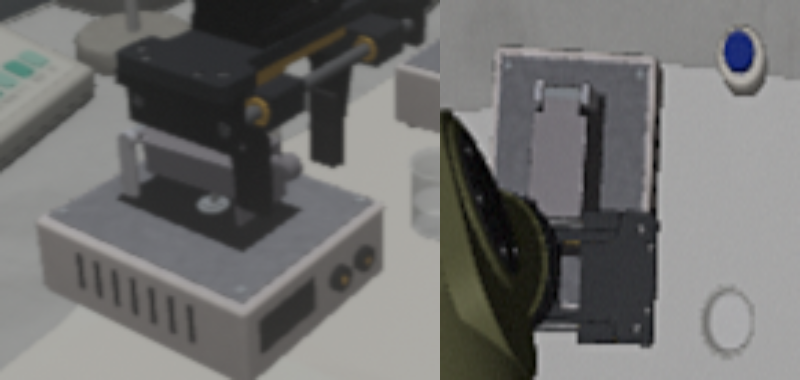

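The fingers straddle the knob, with the left finger at about (250,180) in the crop and the knob at (290,165). Next I close on it.

Request:
{"api": "arm_command", "payload": {
  "motion": [
    [10,1,-2,-1,0],
    [10,1,-2,-1,0],
    [10,1,-2,-1,0],
    [10,1,-2,-1,0],
    [10,1,-2,-1,0]
  ],
  "newtons": 15
}}

```text
time: 3.12
position: [0.4769, 0.1425, 0.1119]
tool_rot: [3.14, -0.087, 0.001]
ft_force: [-0.5, -0.6, -0.5]
grip_width: 0.233
grip_force: 0.0
```

Request:
{"api": "arm_command", "payload": {
  "motion": [
    [10,0,0,0,0],
    [10,0,0,0,0],
    [10,0,0,0,0],
    [10,0,0,0,0],
    [10,0,0,0,0]
  ]
}}

```text
time: 3.53
position: [0.4768, 0.1432, 0.1117]
tool_rot: [-3.139, 0.086, -0.001]
ft_force: [0.1, 2.6, 0.6]
grip_width: 0.154
grip_force: 15.0
```

Run:
```python
from h import *
plan()
s=get_state();print(s["position"],s["tool_rot"],s["grip_force"])
r=112
for th in np.arange(.08,2.36,.15):
    print(round(th,2),np.round([r*(np.cos(.08)-np.cos(th)),-r*(np.sin(th)-np.sin(.08))],0))
```

```text
t 3.5333 tcp [476.8 143.2 111.7] yaw -3.15 spin to align 0.15 F [0.1 2.6 0.6] w 13.4
[0.47683301 0.14323599 0.11167843] [-3.13946481e+00  8.64493938e-02 -7.57798672e-04] 14.999932002001515
0.08 [ 0. -0.]
0.23 [  3. -17.]
0.38 [  8. -33.]
0.53 [ 15. -48.]
0.68 [ 25. -61.]
0.83 [ 36. -74.]
0.98 [ 49. -84.]
1.13 [ 64. -92.]
1.28 [ 80. -98.]
1.43 [  96. -102.]
1.58 [ 113. -103.]
1.73 [ 129. -102.]
1.88 [146. -98.]
2.03 [161. -91.]
2.18 [176. -83.]
2.33 [189. -72.]
```

Request:
{"api": "arm_command", "payload": {
  "motion": [
    [10,1,0,-9,0],
    [10,3,0,-17,0],
    [10,5,0,-25,0],
    [10,8,0,-33,0],
    [10,15,0,-48,0]
  ]
}}

```text
time: 3.95
position: [0.4907, 0.1423, 0.1592]
tool_rot: [-3.14, 0.085, 0.003]
ft_force: [3.3, 4.6, -3.3]
grip_width: 0.154
grip_force: 15.0
```

Request:
{"api": "arm_command", "payload": {
  "motion": [
    [10,10,0,-13,0],
    [10,21,0,-26,0],
    [10,34,0,-36,0],
    [10,49,0,-44,0],
    [10,65,0,-50,0]
  ]
}}

```text
time: 4.37
position: [0.5565, 0.1385, 0.2116]
tool_rot: [3.14, -0.086, -0.001]
ft_force: [-1.2, 3.9, 1.2]
grip_width: 0.154
grip_force: 15.0
```

Run:
```python
from h import *
s=get_state();l=loc(s["position"]);print("knob est",l,s["ft_force"],s["grip_force"],s["grip_width"]*87)
print("angle",np.arctan2(l[2]+1-102,50-l[0]),"r",np.hypot(l[2]+1-102,50-l[0]))
plan()
```

```text
knob est [ 19.45681761   1.16292214 211.56744974] [-1.22202244  3.90727337  1.18198388] 15.000030982496355 13.357865796340054
angle 1.3012774108944078 r 114.70853034101505
t 4.3667 tcp [556.5 138.5 211.6] yaw -3.15 spin to align 0.15 F [-1.2  3.9  1.2] w 13.4
```

Request:
{"api": "arm_command", "payload": {
  "motion": [
    [10,16,0,-4,0],
    [10,33,0,-5,0],
    [10,49,0,-4,0],
    [10,66,0,0,0],
    [10,81,0,7,0]
  ]
}}

```text
time: 4.78
position: [0.6394, 0.1338, 0.2045]
tool_rot: [-3.14, 0.088, -0.005]
ft_force: [1.4, 3.5, 4.4]
grip_width: 0.159
grip_force: 15.0
```

Request:
{"api": "arm_command", "payload": {
  "motion": [
    [10,8,0,4,0],
    [10,15,0,8,0],
    [10,21,0,13,0],
    [10,26,0,18,0],
    [10,26,0,18,0]
  ]
}}

```text
time: 5.2
position: [0.6649, 0.1323, 0.1861]
tool_rot: [-3.14, 0.088, -0.005]
ft_force: [3.9, 3.1, 4.6]
grip_width: 0.153
grip_force: 15.0
```

Run:
```python
from h import *
s=get_state();l=loc(s["position"]);print("knob est",l,s["ft_force"],s["grip_force"],s["grip_width"]*87)
print("angle",np.arctan2(l[2]+1-102,50-l[0]),"r",np.hypot(l[2]+1-102,50-l[0]))
plan()
im,d=get_image("scene");cv2.imwrite('pics/c2.png',cv2.resize(im[140:330,140:340,::-1],(600,570)))
```

```text
knob est [128.0743511    1.17096418 186.10246369] [3.916049   3.10635508 4.60300357] 15.000470578911518 13.350014070151616
angle 2.31315055928487 r 115.4904049077938
t 5.2 tcp [664.9 132.3 186.1] yaw -3.2 spin to align 0.1 F [3.9 3.1 4.6] w 13.4
```

View pics/c2.png

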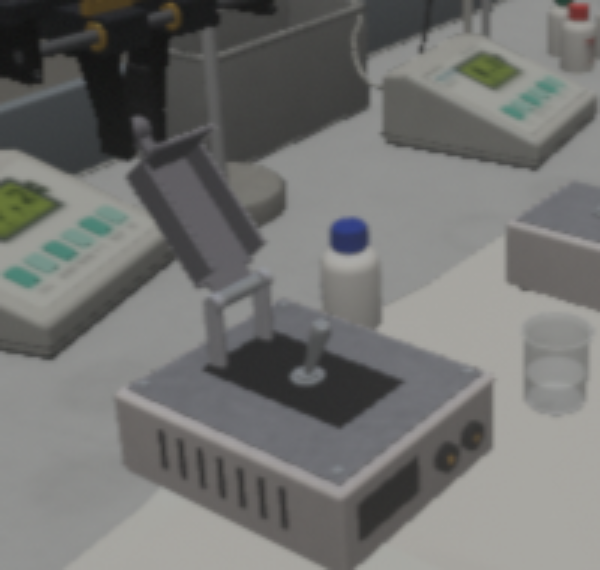

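Request:
{"api": "arm_command", "payload": {
  "motion": [
    [40,0,0,0,0],
    [40,0,0,0,0],
    [40,0,0,0,0],
    [40,0,0,0,0],
    [40,0,0,0,0]
  ]
}}

```text
time: 5.67
position: [0.6629, 0.1312, 0.1838]
tool_rot: [3.139, -0.088, -0.002]
ft_force: [-0.0, -0.5, 0.2]
grip_width: 0.421
grip_force: 0.0
```

Request:
{"api": "arm_command", "payload": {
  "motion": [
    [40,0,0,-25,0],
    [40,0,0,-55,0],
    [20,-30,0,-70,0],
    [0,-65,0,-70,0],
    [0,-100,0,-70,0]
  ]
}}

```text
time: 6.08
position: [0.563, 0.138, 0.2551]
tool_rot: [-3.14, 0.088, -0.001]
ft_force: [-1.2, 0.6, 0.3]
grip_width: 0.305
grip_force: 0.0
```

Request:
{"api": "arm_command", "payload": {
  "motion": [
    [0,-35,0,0,0],
    [0,-65,1,0,0],
    [0,-75,1,20,0],
    [0,-75,1,50,0],
    [0,-75,1,80,0]
  ]
}}

```text
time: 6.5
position: [0.4885, 0.1404, 0.1748]
tool_rot: [3.138, -0.087, 0.006]
ft_force: [0.5, 0.1, -0.7]
grip_width: 0.019
grip_force: 0.0
```

Run:
```python
from h import *
s=get_state();l=loc(s["position"]);print("tcp local",l)
plan(wor([-45,0,98]))
im,d=get_image("scene");L=loc(cloud("scene",d)).reshape(-1,3)
k=L[(abs(L[:,0])<40)&(abs(L[:,1])<15)&(L[:,2]>72)&(L[:,2]<110)];print(len(k),k.min(0),k.max(0))
cv2.imwrite('pics/c3.png',cv2.resize(im[140:330,140:340,::-1],(600,570)))
```

```text
tcp local [-48.48919227  -0.9308304  174.80459555]
t 6.5 tcp [488.5 140.4 174.8] yaw -3.18 spin to align 0.12 F [ 0.5  0.1 -0.7] w 1.6
world [492.1 141.1  98. ] shift [ 3.2 -1.1 76.8]
89 [-16.78645282  -2.02376806  72.61133927] [ -0.92141988   7.93494912 103.14050003]
```

View pics/c3.png

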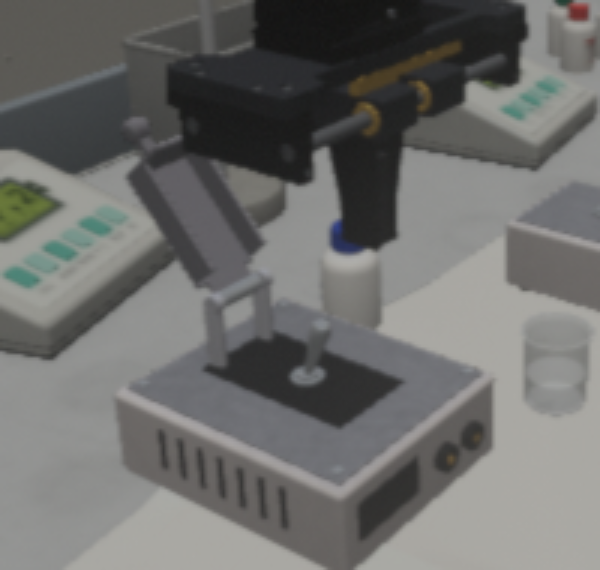

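Request:
{"api": "arm_command", "payload": {
  "motion": [
    [0,0,0,30,0],
    [0,0,0,60,0],
    [0,0,0,77,0],
    [0,0,0,77,0],
    [0,8,0,77,0]
  ]
}}

```text
time: 6.97
position: [0.4953, 0.1404, 0.0974]
tool_rot: [3.139, -0.085, -0.004]
ft_force: [0.4, 0.7, 1.2]
grip_width: 0.006
grip_force: 0.0
```

Request:
{"api": "arm_command", "payload": {
  "motion": [
    [0,8,0,0,0],
    [0,16,0,0,0],
    [0,24,0,0,0],
    [0,30,0,0,0],
    [0,30,0,0,0]
  ]
}}

```text
time: 7.38
position: [0.5285, 0.1388, 0.0982]
tool_rot: [-3.139, 0.088, -0.003]
ft_force: [-1.0, 1.2, -0.1]
grip_width: 0.003
grip_force: 0.0
```

Run:
```python
from h import *
s=get_state();l=loc(s["position"]);print("tcp local",l)
plan()
```

```text
tcp local [-8.53181957 -0.17329448 98.23235696]
t 7.3833 tcp [528.5 138.8  98.2] yaw -3.22 spin to align 0.08 F [-1.   1.2 -0.1] w 0.2
```

Request:
{"api": "arm_command", "payload": {
  "motion": [
    [0,2,0,0,0],
    [0,4,0,0,0],
    [0,4,0,0,0]
  ]
}}

```text
time: 7.63
position: [0.5305, 0.1387, 0.0975]
tool_rot: [3.14, -0.087, -0.0]
ft_force: [-1.2, 1.5, 1.9]
grip_width: 0.006
grip_force: 0.8
```

Request:
{"api": "arm_command", "payload": {
  "motion": [
    [0,1,0,0,0],
    [0,2,0,0,0],
    [0,2,0,0,0]
  ]
}}

```text
time: 7.88
position: [0.5319, 0.1386, 0.0973]
tool_rot: [3.14, -0.087, -0.002]
ft_force: [-3.4, 1.9, 2.3]
grip_width: 0.004
grip_force: 1.7
```

Run:
```python
from h import *
s=get_state();l=loc(s["position"]);print("tcp local",l)
plan()
im,d=get_image("scene");
cv2.imwrite('pics/c4.png',cv2.resize(im[160:310,150:310,::-1],(600,562)))
```

```text
tcp local [-5.07715175 -0.22134737 97.34228773]
t 7.8833 tcp [531.9 138.6  97.3] yaw -3.16 spin to align 0.14 F [-3.4  1.9  2.3] w 0.4
```

View pics/c4.png

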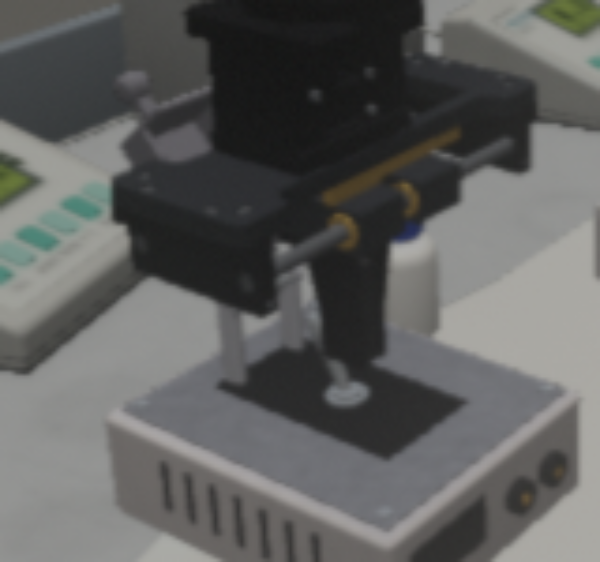

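The toggle now leans rearward, at about (335,370). I'll push a little further until it meets the stop.

Request:
{"api": "arm_command", "payload": {
  "motion": [
    [0,2,0,0,0],
    [0,3,0,0,0],
    [0,3,0,0,0]
  ]
}}

```text
time: 8.18
position: [0.5326, 0.1386, 0.0971]
tool_rot: [3.139, -0.086, -0.01]
ft_force: [-9.9, 0.6, 6.9]
grip_width: 0.008
grip_force: 5.5
```

Request:
{"api": "arm_command", "payload": {
  "motion": [
    [0,1,0,0,0],
    [0,2,0,0,0],
    [0,2,0,0,0]
  ]
}}

```text
time: 8.43
position: [0.5329, 0.1386, 0.0969]
tool_rot: [3.138, -0.085, -0.016]
ft_force: [-13.9, -0.1, 9.1]
grip_width: 0.008
grip_force: 8.0
```

Run:
```python
from h import *
s=get_state();l=loc(s["position"]);print("tcp local",l)
plan()
```

```text
tcp local [-4.1051841  -0.10654345 96.90865861]
t 8.4333 tcp [532.9 138.6  96.9] yaw -3.11 spin to align 0.19 F [-13.9  -0.1   9.1] w 0.7
```

Request:
{"api": "arm_command", "payload": {
  "motion": [
    [0,-20,0,0,0],
    [0,-35,0,0,0],
    [0,-35,0,-35,0],
    [0,-35,0,-75,0],
    [10,-35,0,-115,0]
  ]
}}

```text
time: 8.85
position: [0.5024, 0.1395, 0.2135]
tool_rot: [3.14, -0.087, 0.0]
ft_force: [1.0, -0.3, 1.2]
grip_width: 0.028
grip_force: 0.0
```

Request:
{"api": "arm_command", "payload": {
  "motion": [
    [30,0,0,-25,0],
    [40,0,0,-45,0],
    [40,0,0,-45,0],
    [40,0,0,-45,0],
    [40,0,0,-45,0]
  ]
}}

```text
time: 9.27
position: [0.5025, 0.1395, 0.2566]
tool_rot: [3.14, -0.088, -0.001]
ft_force: [-0.1, -0.0, 0.1]
grip_width: 0.376
grip_force: 0.0
```

Run:
```python
from h import *
plan(np.array([664.,131.8,255]),np.array([664.,131.8,185.]))
im,d=get_image("scene");L=loc(cloud("scene",d)).reshape(-1,3)
k=L[(abs(L[:,0])<40)&(abs(L[:,1])<15)&(L[:,2]>72)&(L[:,2]<110)];print(len(k),k.min(0),k.max(0))
k=L[(L[:,0]>100)&(L[:,0]<150)&(abs(L[:,1])<20)&(L[:,2]>165)&(L[:,2]<205)];print("knob",len(k),k.min(0),k.max(0),np.median(k,0))
cv2.imwrite('pics/c5.png',cv2.resize(im[140:330,140:340,::-1],(600,570)))
```

```text
t 9.2667 tcp [502.5 139.5 256.6] yaw -3.2 spin to align 0.1 F [-0.1 -0.   0.1] w 32.7
world [664.  131.8 255. ] shift [161.7  -1.3   1.5]
world [664.  131.8 185. ] shift [161.7  -1.4  71.5]
99 [ 1.82822127 -1.01110411 72.08722649] [ 17.7956308    7.63672049 102.29213054]
knob 151 [100.41356828 -18.46970637 165.04187256] [131.02878771  11.40855969 195.16935897] [118.02846314   3.47901062 181.5190959 ]
```

View pics/c5.png

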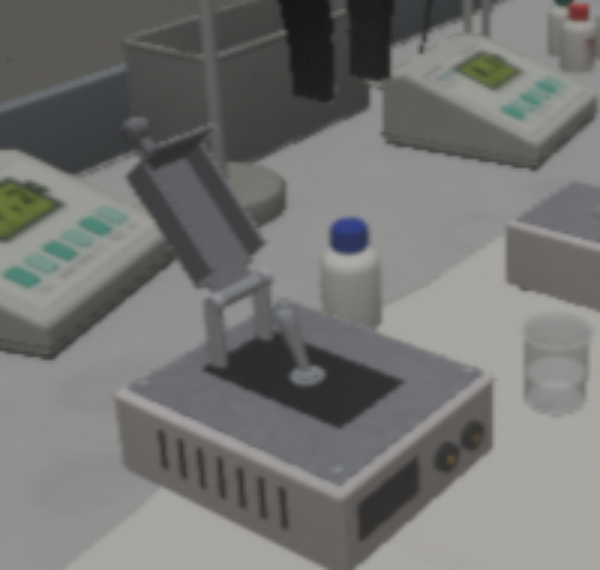

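The toggle is on, leaning rearward at about (290,325), and the cover is still back. Next I regrasp the knob.

Request:
{"api": "arm_command", "payload": {
  "motion": [
    [45,40,0,0,0],
    [45,80,0,0,0],
    [45,120,-1,0,0],
    [45,150,-1,0,0],
    [45,161,-1,5,0]
  ]
}}

```text
time: 9.73
position: [0.667, 0.1303, 0.2494]
tool_rot: [-3.14, 0.092, 0.002]
ft_force: [-1.0, -1.4, -0.3]
grip_width: 0.513
grip_force: 0.0
```

Request:
{"api": "arm_command", "payload": {
  "motion": [
    [45,0,0,25,0],
    [45,0,0,50,0],
    [45,0,0,66,0],
    [10,0,0,66,0],
    [10,0,0,66,0]
  ]
}}

```text
time: 10.15
position: [0.6624, 0.1318, 0.1842]
tool_rot: [3.14, -0.087, -0.006]
ft_force: [-0.1, -0.7, 0.6]
grip_width: 0.435
grip_force: 0.0
```

Request:
{"api": "arm_command", "payload": {
  "motion": [
    [10,0,0,0,0],
    [10,0,0,0,0],
    [10,0,0,0,0],
    [10,0,0,0,0],
    [10,0,0,0,0]
  ]
}}

```text
time: 10.57
position: [0.6639, 0.1325, 0.1877]
tool_rot: [-3.14, 0.087, -0.003]
ft_force: [0.5, -0.2, 2.6]
grip_width: 0.151
grip_force: 15.0
```

Run:
```python
from h import *
s=get_state();l=loc(s["position"]);print("tcp local",l,s["grip_force"])
plan()
r=112
for th in np.r_[np.arange(2.3,.04,-.15),0]: print(round(th,2),np.round([r*(np.cos(2.3)-np.cos(th)),-r*(np.sin(th)-np.sin(2.3))],0))
```

```text
tcp local [127.03419387   1.27026137 187.71107546] 15.000233450689393
t 10.5667 tcp [663.9 132.5 187.7] yaw -3.18 spin to align 0.12 F [ 0.5 -0.2  2.6] w 13.1
2.3 [ 0. -0.]
2.15 [-13. -10.]
2.0 [-28. -18.]
1.85 [-44. -24.]
1.7 [-60. -28.]
1.55 [-77. -28.]
1.4 [-94. -27.]
1.25 [-110.  -23.]
1.1 [-125.  -16.]
0.95 [-140.   -8.]
0.8 [-153.    3.]
0.65 [-164.   16.]
0.5 [-173.   30.]
0.35 [-180.   45.]
0.2 [-184.   61.]
0.05 [-186.   78.]
0.0 [-187.   84.]
```

Request:
{"api": "arm_command", "payload": {
  "motion": [
    [10,-13,0,-10,0],
    [10,-28,0,-18,0],
    [10,-44,0,-24,0],
    [10,-60,0,-28,0],
    [10,-77,0,-28,0]
  ]
}}

```text
time: 10.98
position: [0.5872, 0.1369, 0.2162]
tool_rot: [-3.14, 0.087, -0.006]
ft_force: [1.9, 1.1, 2.9]
grip_width: 0.155
grip_force: 15.0
```

Request:
{"api": "arm_command", "payload": {
  "motion": [
    [10,-17,0,1,0],
    [10,-33,0,5,0],
    [10,-48,0,12,0],
    [10,-63,0,20,0],
    [10,-76,0,31,0]
  ]
}}

```text
time: 11.4
position: [0.5108, 0.1413, 0.1847]
tool_rot: [-3.14, 0.086, -0.006]
ft_force: [1.7, 1.3, -1.3]
grip_width: 0.16
grip_force: 15.0
```

Run:
```python
from h import *
s=get_state();l=loc(s["position"]);print("tcp local",l,s["grip_force"])
plan(wor([-60.5,1,130]),wor([-61,1,103]))
```

```text
tcp local [-26.28587781   1.2994296  184.71744458] 15.00022081388579
t 11.4 tcp [510.8 141.3 184.7] yaw -3.15 spin to align 0.15 F [ 1.7  1.3 -1.3] w 13.9
world [476.7 143.  130. ] shift [-34.4   0.2  54.6]
world [476.2 143.  103. ] shift [-35.    0.2  81.6]
```

Request:
{"api": "arm_command", "payload": {
  "motion": [
    [10,-11,0,13,0],
    [10,-20,0,27,0],
    [10,-27,0,42,0],
    [10,-31,0,58,0],
    [10,-33,0,70,0]
  ]
}}

```text
time: 11.82
position: [0.4772, 0.1433, 0.1132]
tool_rot: [-3.14, 0.086, -0.001]
ft_force: [0.5, 0.8, 0.3]
grip_width: 0.154
grip_force: 15.0
```

Request:
{"api": "arm_command", "payload": {
  "motion": [
    [10,0,0,4,0],
    [10,0,0,8,0],
    [10,0,0,12,0],
    [10,0,0,12,0]
  ]
}}

```text
time: 12.15
position: [0.4773, 0.1433, 0.1025]
tool_rot: [3.14, -0.086, -0.003]
ft_force: [-5.7, 2.7, 7.9]
grip_width: 0.148
grip_force: 15.0
```

Run:
```python
from h import *
s=get_state();l=loc(s["position"]);print("tcp local",l,s["grip_force"])
plan()
```

```text
tcp local [-59.86990682   1.31098788 102.47348731] 15.000677204318436
t 12.15 tcp [477.3 143.3 102.5] yaw -3.15 spin to align 0.15 F [-5.7  2.7  7.9] w 12.9
```

Request:
{"api": "arm_command", "payload": {
  "motion": [
    [10,0,0,2,0],
    [10,0,0,4,0],
    [10,0,0,4,0]
  ]
}}

```text
time: 12.4
position: [0.4782, 0.1433, 0.1001]
tool_rot: [3.14, -0.087, 0.0]
ft_force: [-7.7, -0.1, 18.2]
grip_width: 0.152
grip_force: 15.0
```

Request:
{"api": "arm_command", "payload": {
  "motion": [
    [60,0,0,0,0],
    [60,0,0,0,0],
    [60,0,0,0,0],
    [60,0,0,0,0],
    [60,0,0,0,0]
  ]
}}

```text
time: 12.82
position: [0.4778, 0.142, 0.0973]
tool_rot: [3.14, -0.088, -0.0]
ft_force: [-0.1, -0.2, 0.6]
grip_width: 0.447
grip_force: 0.0
```

Request:
{"api": "arm_command", "payload": {
  "motion": [
    [60,0,0,-20,0],
    [60,0,0,-55,0],
    [60,0,0,-90,0],
    [60,0,0,-130,0],
    [60,0,0,-130,0]
  ]
}}

```text
time: 13.23
position: [0.4817, 0.1439, 0.2348]
tool_rot: [-3.139, 0.087, -0.019]
ft_force: [1.7, 0.9, 0.5]
grip_width: 0.678
grip_force: 0.0
```

Request:
{"api": "arm_command", "payload": {
  "motion": [
    [60,-20,40,0,0],
    [60,-20,80,0,0],
    [60,-20,120,0,0],
    [60,-20,150,0,0],
    [60,-20,150,0,0]
  ]
}}

```text
time: 13.65
position: [0.4486, -0.0139, 0.227]
tool_rot: [3.137, -0.104, -0.001]
ft_force: [-0.6, -0.1, -0.0]
grip_width: 0.689
grip_force: 0.0
```

Run:
```python
from h import *
plan()
for n in("scene","top"):
    im,d=get_image(n);L=loc(cloud(n,d)).reshape(-1,3);L=L[(abs(L[:,0])<90)&(abs(L[:,1])<40)]
    k=L[(L[:,2]>85)&(L[:,2]<150)&(L[:,0]<-53)&(L[:,0]>-85)];print(n,"knob",len(k),k.max(0).round(1),np.median(k,0).round(1))
    for a,b in((-38,-28),(20,30)):
        h=L[(L[:,2]>95)&(L[:,2]<150)&(L[:,0]>a)&(L[:,0]<b)];print(np.median(h,0).round(1))
    if n=="scene":cv2.imwrite('pics/c6.png',cv2.resize(im[140:330,140:340,::-1],(600,570)))
```

```text
t 13.65 tcp [448.6 -13.9 227. ] yaw -3.79 spin to align -0.49 F [-0.6 -0.1 -0. ] w 60.0
scene knob 90 [-53.3   9.8 111.6] [-63.8   6.4 106.1]
[-33.5   9.7 106.8]
[ 24.9  10.4 107.1]
top knob 4 [-59.2   5.8 110.4] [-62.9   5.3 109.2]
[-32.9  12.4 106.1]
[ 24.9  -0.6 106.7]
```

View pics/c6.png

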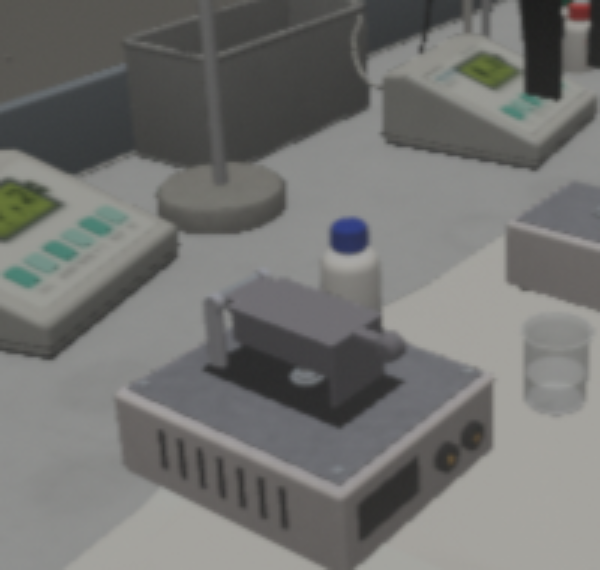

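The cover is shut and flat: the hood measures 106–107 mm along its whole length and the knob top is at 110 mm. Everything near it stands where it was, so I'm handing in.

```bash
python3 -c "from bench import *;print(close_job())"
```

```text
the job is handed in; nothing more can be done
None
```

The supply is on: the guard was swung fully back, the toggle flipped to its rear stop and the cover closed flat over it. The arm is clear, nothing nearby appears disturbed, and the job was handed in at about 14 s of the 64 s allowed; the hand-in call did not report a verdict.

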